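# Restock the ink caddy and latch its keeper bail

### The arm

A 6-joint arm with a two-finger parallel gripper is mounted at the origin on the work surface. World frame = base frame: x ahead of the robot, y to its left, z up, the work surface at z = 0. Lengths are in m, angles in rad, forces in N, time in s.
With the tool pointing down it reaches from about 0.35 to 1 m from the base axis. Payload 7.1 kg.
Tool frame: the origin (TCP) lies between the finger pads; the fingertips stand 22 mm ahead of it and the grasp point (between the pads) lies 3 mm ahead of it; z points along the fingers, y is the line along which they close (so a half turn about z gives the same grasp; the last joint's range is limited). The gripper opens to 85 mm and grips with 20 to 120 N. Pads are 22 mm wide; open, the fingers measure 114 mm over their backs; the gripper's body (76 mm by 85 mm) begins 54 mm behind the grasp point. The pads swing forward as they close: fully open they stand 13 mm farther back than shut.
Start: joints at [1.318, 0.423, 1.63, -0, 1.089, -0.019], TCP at [0.145, 0.608, 0.253] pointing down, gripper open.
Joint ranges: [-3, 3], [-0.9, 2.11], [0.09, 2.58], [-1.31, 4.45], [0.11, 2.69], [-2.54, 2.54]. Speed limits (rad/s): [2.39, 2.39, 3.01, 3.14, 3.14, 3.14].

### API

Orientations are given as a rotation vector (axis times angle).
In Python, from rig import manip gives the robot as it stands. The module is installed in compiled form; this text tells all that it offers. Calls block until the motion is done:
- manip.move_to(position, orientation): joint-space move of the TCP to a pose.
- manip.servo_line(position, orientation=None, rate=0.15): straight line of the TCP; orientation=None keeps the orientation; rate is the mean speed in m/s.
- manip.set_joints(angles): joint-space move.
- manip.command_gripper(opening, f_grip=None): finger opening in m; f_grip is the grip in N (None keeps the last); returns when the fingers have stopped.
- manip.hold(seconds).
- manip.solve_ik(position, orientation): joint angles nearest the present ones, or None.
- manip.camera(name): name is "side" or "top" or "wrist"; returns a dict with "image" (384x512x3 uint8, red, green, blue), "fx", "fy", "cx", "cy" (pixels), "cam_to_world" (4x4, takes a point from camera to world coordinates); the wrist camera has in their place "mount" (4x4, takes a point from camera to tool coordinates, whose origin is the TCP and whose axes are the flange's). Camera axes: x right, y down, z forward; pixel columns grow to the right and rows downward; lengths in m; the calibration is good to about 2 mm. A picture is of the moment at which its call begins: read the wrist's pose just before it. There is no depth.
A pose or a line that the arm cannot do raises manip.IKError and nothing moves.
- manip.sign_off(): hands the job in; it is judged then, once.
Readings, each from a call of its own:
- manip.get_time(): time.
- manip.get_joint_positions(): joint angles.
- manip.get_joint_vel(): joint speeds.
- manip.get_tau(): joint torques, N m.
- manip.get_position(): TCP position.
- manip.get_ee_rot(): TCP orientation.
- manip.get_contact_force(): force on the tool from outside, world axes, zero at the start.
- manip.get_torque(): the same for the moment, N m.
- manip.get_width(): finger opening in m.
- manip.get_grip_force(): force on a finger pad.
Only numpy, scipy, OpenCV 4.12 (cv2) and the standard library are available. Lean on these libraries where they do the work, as an engineer would, in place of code of your own. Each camera call takes 0.05 s, during which the arm holds its last target. There are 200 camera calls.

### The job

Restock the ink caddy for the next print run: swing its keeper bail fully open, take out any spent tin left in it, and load the brayer lying flat in the long bay and the one full ink tin upright in the short bay. The tins on the bench look alike, so lift them to tell by weight which is full, and stand every spent tin, one from the caddy included, upright on the floor of the grey empties tray. Then swing the bail down until its bar rests in both catches; leave the two mugs where they are.

Things in the scene. Friction and masses are not known exactly. Their poses are not given: they have to be found in the camera images.
- caddy: ink caddy, a plywood carrier 118 x 290 mm, fixed to the bench; origin at the centre of its underside, on the bench; its x axis points from the front (catches) to the back (bail hinge), its y axis along its length, z up. Floor 8 mm thick, walls and divider 8 to 9 mm thick with their tops 36 mm above the bench. Flat steel straps for the bail stand at its corners, up to 115 mm high
- tin_bay (a point): centre of the floor of the caddy's short bay, for one tin: 100 mm (caddy x) by 80 mm (caddy y), 28 mm deep; 96 mm from the caddy's centre towards its -y end; axes as the caddy's
- brayer_bay (a point): centre of the floor of the caddy's long bay, for the brayer: 100 mm (caddy x) by 184 mm (caddy y), 28 mm deep; axes as the caddy's
- bail (a joint): angle of the keeper bail (rad): 0 = down, its bar resting in both catches; 2.4 = fully open, leaning back past upright against its stop, where it stays by itself; between 0 and about 1.5 its weight swings it shut. It turns freely; lifting it at the bar takes about 2 N
- bail_grip (a point): middle of the bail's front cross-bar, at the wooden grip (16 mm thick, 110 mm long, along the caddy's y axis). The bail is a U of 10 mm steel rod, 308 mm wide, its bar 151 mm from the hinge, with a flat strap across it 66 mm from the hinge and a rubber pad under the strap that comes down 6 mm above the tin in the tin bay. When closed the bar is 105 mm above the bench and 85 mm in front of the caddy's centre; fully open it is 207 mm above the bench and 177 mm behind the centre
- bail_hinge (a point): point on the bail's hinge axis at the middle of the caddy's length, 105 mm above the bench and 66 mm behind the caddy's centre; the axis runs along the caddy's y; axes as the caddy's
- tray: the empties tray; origin at the centre of its underside
- tray_in (a point): centre of the inner floor (4 mm above the bench) of the empties tray, a grey open tray fixed to the bench, 162 mm (its x) by 192 mm (its y) inside, rim 22 mm above the bench; axes along its sides
- tin_a: look-alike closed ink tin, bare metal with a white paper band, 64 mm across, 72 mm high; origin at its centre, half-way up (36 mm above its underside); z axis up along the tin. Absent (None) in some starts. A full tin weighs about 0.5 kg, a spent one about 0.1 kg (each within 15 %)
- tin_b: look-alike closed ink tin, bare metal with a white paper band, 64 mm across, 72 mm high; origin at its centre, half-way up (36 mm above its underside); z axis up along the tin. Absent (None) in some starts. A full tin weighs about 0.5 kg, a spent one about 0.1 kg (each within 15 %)
- tin_c: look-alike closed ink tin, bare metal with a white paper band, 64 mm across, 72 mm high; origin at its centre, half-way up (36 mm above its underside); z axis up along the tin. Absent (None) in some starts. A full tin weighs about 0.5 kg, a spent one about 0.1 kg (each within 15 %)
- tin_d: look-alike closed ink tin, bare metal with a white paper band, 64 mm across, 72 mm high; origin at its centre, half-way up (36 mm above its underside); z axis up along the tin. Absent (None) in some starts. A full tin weighs about 0.5 kg, a spent one about 0.1 kg (each within 15 %)
- tin_e: look-alike closed ink tin, bare metal with a white paper band, 64 mm across, 72 mm high; origin at its centre, half-way up (36 mm above its underside); z axis up along the tin. Absent (None) in some starts. A full tin weighs about 0.5 kg, a spent one about 0.1 kg (each within 15 %)
- tin_f: look-alike closed ink tin, bare metal with a white paper band, 64 mm across, 72 mm high; origin at its centre, half-way up (36 mm above its underside); z axis up along the tin. Absent (None) in some starts. A full tin weighs about 0.5 kg, a spent one about 0.1 kg (each within 15 %)
- tin_g: look-alike closed ink tin, bare metal with a white paper band, 64 mm across, 72 mm high; origin at its centre, half-way up (36 mm above its underside); z axis up along the tin. Absent (None) in some starts. A full tin weighs about 0.5 kg, a spent one about 0.1 kg (each within 15 %)
- brayer_grip (a point): brayer (hand roller) 154 mm long, 0.2 kg: point in the front part of its wooden handle, 19 mm above the surface it lies on, about its middle and point of balance. Its x axis runs along the handle to the rubber roller (36 mm thick, 64 mm wide, roller end 75 mm from this point; handle butt 79 mm the other way), z up. The handle is 24 mm wide and 26 mm high, the fork 80 mm wide; it lies level on roller and butt
- mug: bystander: yellow mug, 80 mm across, 95 mm high; origin at the centre of its underside
- brush_mug: bystander: black mug full of brushes and pencils, 84 mm across, about 210 mm high with them; origin at the centre of its underside
Things that resemble listed ones, but are neither listed nor needed, are in the scene too. What is shaped like the tin_a but black or pink is not meant.

How it is judged:
On the way, in this order (a step that is already met when the one before it is completed fails the run):
1. the bail is swung open past upright (value of joint bail above 1.6 rad), for 0.2 s.
2. the full tin and the brayer are in their bays (x of brayer_grip in the frame of brayer_bay between -0.024 and 0.024 m and y of brayer_grip in the frame of brayer_bay between -0.03 and 0.03 m and z of brayer_grip in the frame of brayer_bay between 0.012 and 0.026 m and angle between brayer_grip's own z axis and vertical below 0.15 rad and ((x of tin_a in the frame of tin_bay between -0.024 and 0.024 m and y of tin_a in the frame of tin_bay between -0.014 and 0.014 m and z of tin_a in the frame of tin_bay between 0.03 and 0.042 m and angle between tin_a's own z axis and vertical below 0.1 rad and contact force between tin_a and caddy above 2.5 N) or (x of tin_b in the frame of tin_bay between -0.024 and 0.024 m and y of tin_b in the frame of tin_bay between -0.014 and 0.014 m and z of tin_b in the frame of tin_bay between 0.03 and 0.042 m and angle between tin_b's own z axis and vertical below 0.1 rad and contact force between tin_b and caddy above 2.5 N) or (x of tin_c in the frame of tin_bay between -0.024 and 0.024 m and y of tin_c in the frame of tin_bay between -0.014 and 0.014 m and z of tin_c in the frame of tin_bay between 0.03 and 0.042 m and angle between tin_c's own z axis and vertical below 0.1 rad and contact force between tin_c and caddy above 2.5 N) or (x of tin_d in the frame of tin_bay between -0.024 and 0.024 m and y of tin_d in the frame of tin_bay between -0.014 and 0.014 m and z of tin_d in the frame of tin_bay between 0.03 and 0.042 m and angle between tin_d's own z axis and vertical below 0.1 rad and contact force between tin_d and caddy above 2.5 N) or (x of tin_e in the frame of tin_bay between -0.024 and 0.024 m and y of tin_e in the frame of tin_bay between -0.014 and 0.014 m and z of tin_e in the frame of tin_bay between 0.03 and 0.042 m and angle between tin_e's own z axis and vertical below 0.1 rad and contact force between tin_e and caddy above 2.5 N) or (x of tin_f in the frame of tin_bay between -0.024 and 0.024 m and y of tin_f in the frame of tin_bay between -0.014 and 0.014 m and z of tin_f in the frame of tin_bay between 0.03 and 0.042 m and angle between tin_f's own z axis and vertical below 0.1 rad and contact force between tin_f and caddy above 2.5 N) or (x of tin_g in the frame of tin_bay between -0.024 and 0.024 m and y of tin_g in the frame of tin_bay between -0.014 and 0.014 m and z of tin_g in the frame of tin_bay between 0.03 and 0.042 m and angle between tin_g's own z axis and vertical below 0.1 rad and contact force between tin_g and caddy above 2.5 N))), for 0.2 s.
At the end, for the whole second after the job is handed in: bail down in its catches (within 0.04 rad); the full tin upright on the floor of the short bay; the brayer flat and right way up on the floor of the long bay; every spent tin upright on the floor of the empties tray (upright within 0.1 rad, at floor height within 6 mm) (value of joint bail below 0.04 rad and x of brayer_grip in the frame of brayer_bay between -0.024 and 0.024 m and y of brayer_grip in the frame of brayer_bay between -0.03 and 0.03 m and z of brayer_grip in the frame of brayer_bay between 0.012 and 0.026 m and angle between brayer_grip's own z axis and vertical below 0.15 rad and ((x of tin_a in the frame of tin_bay between -0.024 and 0.024 m and y of tin_a in the frame of tin_bay between -0.014 and 0.014 m and z of tin_a in the frame of tin_bay between 0.03 and 0.042 m and angle between tin_a's own z axis and vertical below 0.1 rad and contact force between tin_a and caddy above 2.5 N) or (x of tin_a in the frame of tray_in between -0.055 and 0.055 m and y of tin_a in the frame of tray_in between -0.07 and 0.07 m and z of tin_a in the frame of tray_in between 0.03 and 0.042 m and angle between tin_a's own z axis and vertical below 0.1 rad and contact force between tin_a and tray below 2.2 N)) and ((x of tin_b in the frame of tin_bay between -0.024 and 0.024 m and y of tin_b in the frame of tin_bay between -0.014 and 0.014 m and z of tin_b in the frame of tin_bay between 0.03 and 0.042 m and angle between tin_b's own z axis and vertical below 0.1 rad and contact force between tin_b and caddy above 2.5 N) or (x of tin_b in the frame of tray_in between -0.055 and 0.055 m and y of tin_b in the frame of tray_in between -0.07 and 0.07 m and z of tin_b in the frame of tray_in between 0.03 and 0.042 m and angle between tin_b's own z axis and vertical below 0.1 rad and contact force between tin_b and tray below 2.2 N)) and ((x of tin_c in the frame of tin_bay between -0.024 and 0.024 m and y of tin_c in the frame of tin_bay between -0.014 and 0.014 m and z of tin_c in the frame of tin_bay between 0.03 and 0.042 m and angle between tin_c's own z axis and vertical below 0.1 rad and contact force between tin_c and caddy above 2.5 N) or (x of tin_c in the frame of tray_in between -0.055 and 0.055 m and y of tin_c in the frame of tray_in between -0.07 and 0.07 m and z of tin_c in the frame of tray_in between 0.03 and 0.042 m and angle between tin_c's own z axis and vertical below 0.1 rad and contact force between tin_c and tray below 2.2 N)) and ((x of tin_d in the frame of tin_bay between -0.024 and 0.024 m and y of tin_d in the frame of tin_bay between -0.014 and 0.014 m and z of tin_d in the frame of tin_bay between 0.03 and 0.042 m and angle between tin_d's own z axis and vertical below 0.1 rad and contact force between tin_d and caddy above 2.5 N) or (x of tin_d in the frame of tray_in between -0.055 and 0.055 m and y of tin_d in the frame of tray_in between -0.07 and 0.07 m and z of tin_d in the frame of tray_in between 0.03 and 0.042 m and angle between tin_d's own z axis and vertical below 0.1 rad and contact force between tin_d and tray below 2.2 N)) and ((x of tin_e in the frame of tin_bay between -0.024 and 0.024 m and y of tin_e in the frame of tin_bay between -0.014 and 0.014 m and z of tin_e in the frame of tin_bay between 0.03 and 0.042 m and angle between tin_e's own z axis and vertical below 0.1 rad and contact force between tin_e and caddy above 2.5 N) or (x of tin_e in the frame of tray_in between -0.055 and 0.055 m and y of tin_e in the frame of tray_in between -0.07 and 0.07 m and z of tin_e in the frame of tray_in between 0.03 and 0.042 m and angle between tin_e's own z axis and vertical below 0.1 rad and contact force between tin_e and tray below 2.2 N)) and ((x of tin_f in the frame of tin_bay between -0.024 and 0.024 m and y of tin_f in the frame of tin_bay between -0.014 and 0.014 m and z of tin_f in the frame of tin_bay between 0.03 and 0.042 m and angle between tin_f's own z axis and vertical below 0.1 rad and contact force between tin_f and caddy above 2.5 N) or (x of tin_f in the frame of tray_in between -0.055 and 0.055 m and y of tin_f in the frame of tray_in between -0.07 and 0.07 m and z of tin_f in the frame of tray_in between 0.03 and 0.042 m and angle between tin_f's own z axis and vertical below 0.1 rad and contact force between tin_f and tray below 2.2 N)) and ((x of tin_g in the frame of tin_bay between -0.024 and 0.024 m and y of tin_g in the frame of tin_bay between -0.014 and 0.014 m and z of tin_g in the frame of tin_bay between 0.03 and 0.042 m and angle between tin_g's own z axis and vertical below 0.1 rad and contact force between tin_g and caddy above 2.5 N) or (x of tin_g in the frame of tray_in between -0.055 and 0.055 m and y of tin_g in the frame of tray_in between -0.07 and 0.07 m and z of tin_g in the frame of tray_in between 0.03 and 0.042 m and angle between tin_g's own z axis and vertical below 0.1 rad and contact force between tin_g and tray below 2.2 N))); the robot touches nothing.
It fails at once if a mug is moved more than 30 mm or tipped (distance of any of mug, brush_mug from where it was at the start of the episode above 0.03 m or angle between any of mug, brush_mug's own z axis and vertical above 0.3 rad).
Of tin_a, tin_d only 1 to 1 are there at a start; the rules pass over those that are not, and their reading is None.
Of tin_b, tin_e only 1 to 1 are there at a start; the rules pass over those that are not, and their reading is None.
Of tin_c, tin_f, tin_g only 1 to 3 are there at a start; the rules pass over those that are not, and their reading is None.
At some moment in a run one of tin_a, tin_b, tin_c, tin_d, tin_e, tin_f, tin_g, brayer may be knocked a few centimetres aside while the robot is not near it.
It also fails if it takes over 208 s, if anything falls off the work surface, if the arm or the gripper's body presses on something with over 40 N, if the wrist force passes 120 N, or if a joint passes its speed limit or range.

## Working session

There is one attempt and no reset: what is moved stays moved. The work goes in short steps, each a Python script; the robot and the scene stay as the last script left them, time stands still between calls to the robot, and variables do not carry over. Pictures are saved under pics/ and viewed, at most 14 in all, crops included, and the job is handed in when it is done.

```bash
mkdir -p pics; ls; python3 - <<'E'
from rig import manip
import cv2,numpy as np
np.set_printoptions(precision=4,suppress=True)
for n in ("top","side"):
    c=manip.camera(n); cv2.imwrite(f"pics/{n}0.png",cv2.resize(c["image"][:,:,::-1],(800,600),interpolation=cv2.INTER_CUBIC))
    print(n,c["fx"],c["fy"],c["cx"],c["cy"]);print(c["cam_to_world"])
c=manip.camera("wrist");print(c["mount"],c["fx"])
print(manip.get_position(),manip.get_ee_rot(),manip.get_time(),manip.get_contact_force(),manip.get_width())
E
```

```text
pics
top 447.777107947458 447.777107947458 260.305615846884 191.39479448510755
[[ 0.0176 -0.9803  0.1965  0.3498]
 [-0.9992 -0.0243 -0.0314 -0.077 ]
 [ 0.0356 -0.1958 -0.98    1.2209]
 [ 0.      0.      0.      1.    ]]
side 478.5883265026654 478.5883265026654 247.05573068618077 189.27268938941697
[[-0.9816 -0.1382  0.1317  0.4213]
 [-0.1909  0.7288 -0.6576  0.7269]
 [-0.0051 -0.6707 -0.7417  1.0108]
 [ 0.      0.      0.      1.    ]]
[[-0.001  -0.9519 -0.3063  0.0785]
 [ 1.     -0.0012  0.0002  0.    ]
 [-0.0005 -0.3063  0.9519 -0.12  ]
 [ 0.      0.      0.      1.    ]] 305.7499788123544
[0.1447 0.6076 0.2527] [-0.3664 -3.12    0.0019] 0.15 [ 0.3356 -0.0993 -0.3242] 0.08524094212984488
```

View pics/top0.png

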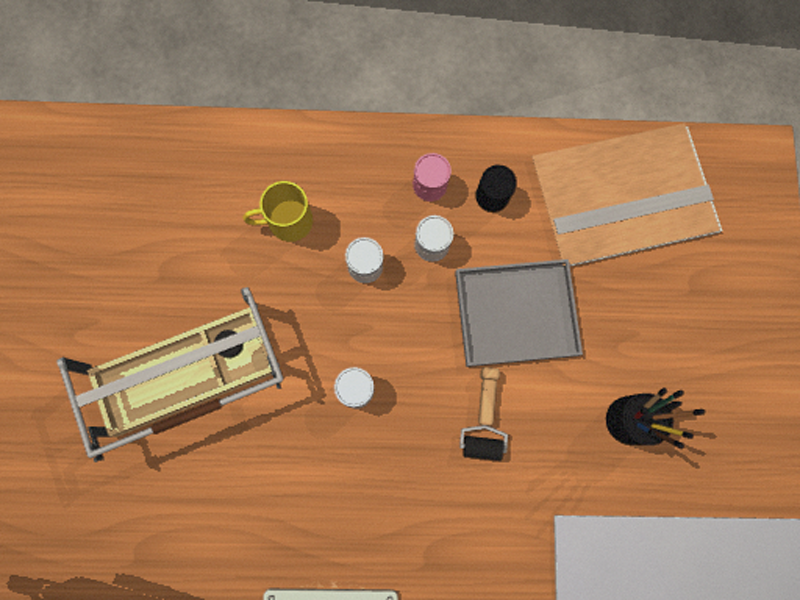

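View pics/side0.png

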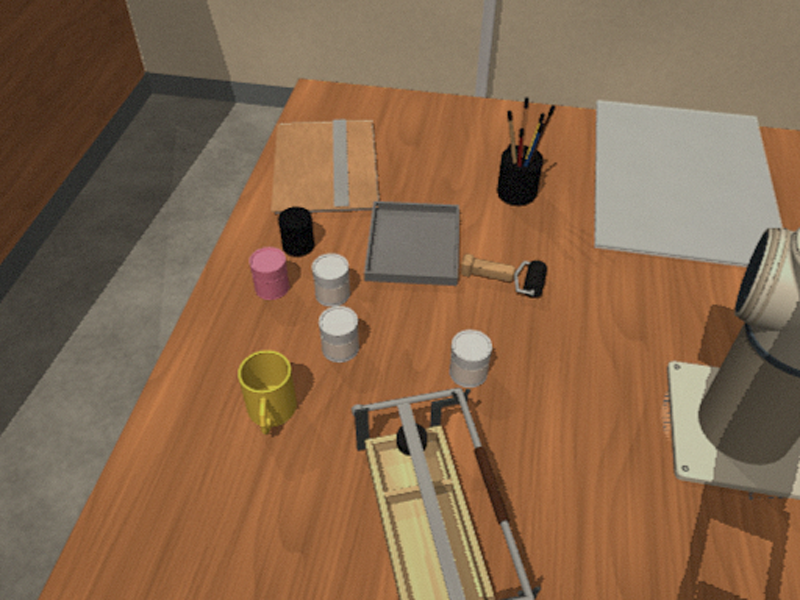

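The top view shows three white tins with lids at (364,250), (435,229) and (354,381). The pink (432,170) and black (497,185) tins are decoys. The caddy is empty, with its bail bar running (97,455)-(279,379), hinge ends at (62,362) and (247,292), and the short bay at the right. The brayer lies at (487,410) with its roller towards the robot, the tray is at (519,313), and the mugs are at (284,205) and (637,418).

```bash
cat > h.py <<'E'
from rig import manip
import cv2,numpy as np
from scipy.spatial.transform import Rotation as R
np.set_printoptions(precision=4,suppress=True)
S=800/512
def ray(c,px,s=S):  # px in 800-wide picture
    T=c["cam_to_world"]; u,v=(np.array(px)+.5)/s-.5
    d=T[:3,:3]@np.array([(u-c["cx"])/c["fx"],(v-c["cy"])/c["fy"],1]); return T[:3,3],d/np.linalg.norm(d)
def plane(c,px,z,s=S):
    o,d=ray(c,px,s); return o+d*(z-o[2])/d[2]
def tri(rays):
    A=sum(np.eye(3)-np.outer(d,d) for o,d in rays); b=sum((np.eye(3)-np.outer(d,d))@o for o,d in rays)
    p=np.linalg.solve(A,b); return p,[np.linalg.norm(np.cross(p-o,d)) for o,d in rays]
def wrist():
    p,r=manip.get_position(),manip.get_ee_rot(); c=manip.camera("wrist")
    T=np.eye(4);T[:3,:3]=R.from_rotvec(r).as_matrix();T[:3,3]=p; c["cam_to_world"]=T@c["mount"]; return c
def save(c,n): cv2.imwrite(f"pics/{n}.png",cv2.resize(c["image"][:,:,::-1],(800,600),interpolation=cv2.INTER_CUBIC))
def down(a):  # tool z down, tool y (closing line) along world yaw a
    y=np.array([np.cos(a),np.sin(a),0]);z=np.array([0,0,-1.]);return R.from_matrix(np.stack([np.cross(y,z),y,z],1)).as_rotvec()
E
python3 - <<'E'
from h import *
t,s=manip.camera("top"),manip.camera("side")
for n,a,b in [("tin1",(364,250),(339,320)),("tin2",(435,229),(331,266)),("tin3",(354,381),(471,345)),("grip",(187,415),(491,485)),
 ("corner",(279,379),(462,394)),("hingeR",(247,292),(359,407)),("brayhead",(484,440),(536,277)),("braybutt",(491,372),(467,265)),("mug",(284,200),(266,372))]:
    print(n,*tri([ray(t,a),ray(s,b)]))
for p in [(62,362),(97,455),(247,292),(279,379)]: print("bail",plane(t,p,.105))
for p in [(458,270),(569,263),(582,355),(468,365)]: print("tray",plane(t,p,.022))
for p in [(485,447),(487,410),(490,372)]: print("bray",plane(t,p,.02))
E
```

```text
tin1 [ 0.6588 -0.0393  0.0726] [np.float64(0.004501592699579489), np.float64(0.0045015926995794105)]
tin2 [ 0.7011 -0.1596  0.0704] [np.float64(0.0034046649089020057), np.float64(0.003404664908902062)]
tin3 [ 0.4386 -0.0293  0.0699] [np.float64(0.003589867885662696), np.float64(0.0035898678856627012)]
grip [0.3811 0.2279 0.1012] [np.float64(0.0003218434994631944), np.float64(0.00032184349946320017)]
corner [0.4387 0.0883 0.0995] [np.float64(0.0018164212320530167), np.float64(0.0018164212320531277)]
hingeR [0.5786 0.1454 0.1093] [np.float64(0.0002737096342555699), np.float64(0.00027370963425539464)]
brayhead [ 0.3445 -0.2493  0.02  ] [np.float64(0.006908099935694241), np.float64(0.00690809993569439)]
braybutt [ 0.4663 -0.2637  0.0119] [np.float64(0.0009557119900025404), np.float64(0.0009557119900025744)]
mug [0.7385 0.097  0.0903] [np.float64(0.0034349035657247244), np.float64(0.0034349035657242474)]
bail [0.4597 0.4277 0.105 ]
bail [0.3182 0.3588 0.105 ]
bail [0.5792 0.1463 0.105 ]
bail [0.4401 0.0874 0.105 ]
tray [ 0.6453 -0.2047  0.022 ]
tray [ 0.6633 -0.4031  0.022 ]
tray [ 0.4991 -0.4212  0.022 ]
tray [ 0.4775 -0.2225  0.022 ]
bray [ 0.3398 -0.2516  0.02  ]
bray [ 0.4016 -0.2553  0.02  ]
bray [ 0.4665 -0.2608  0.02  ]
```

```bash
python3 - <<'E'
from h import *
a=np.radians(23.7)
for p in [(.38,.227,.35),(.62,.33,.21),(.55,.3,.26)]:
  for k in (0,np.pi): print(p,manip.solve_ik(p,down(a+k)))
ors=[down(a+k) for k in (0,np.pi)]
o=[x for x in ors if manip.solve_ik((.40,.235,.36),x) is not None]
o=min(o,key=lambda x:abs(manip.solve_ik((.40,.235,.36),x)[5]))
manip.move_to((.40,.235,.36),o); c=wrist(); save(c,"w1"); np.savez("w1.npz",**c)
print(manip.get_time(),c["cam_to_world"])
E
```

```text
(0.38, 0.227, 0.35) [ 0.5116  0.0313  1.9063 -0.      1.204   0.098 ]
(0.38, 0.227, 0.35) None
(0.62, 0.33, 0.21) [ 0.4722  0.5809  1.4736 -0.      1.0871  0.0585]
(0.62, 0.33, 0.21) None
(0.55, 0.3, 0.26) [ 0.4804  0.4181  1.6209 -0.      1.1026  0.0667]
(0.55, 0.3, 0.26) None
2.0 [[ 0.9156  0.3827  0.1232  0.3683]
 [ 0.4021 -0.8718 -0.2797  0.3074]
 [ 0.0003  0.3056 -0.9521  0.4798]
 [ 0.      0.      0.      1.    ]]
```

View pics/w1.png

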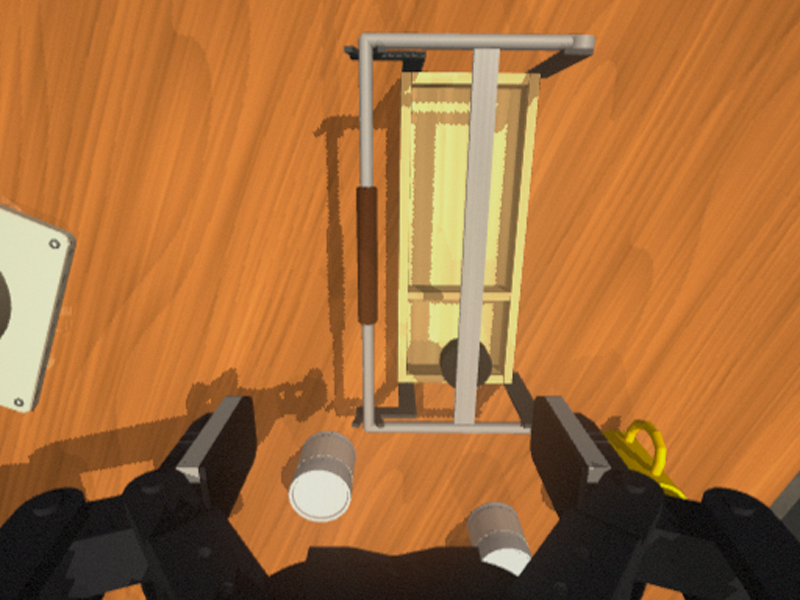

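The wrist view shows the caddy empty. The wooden grip spans (367,188)-(367,323), the bar corners are at (366,40) and (371,427), and the box rim corners are at (403,74), (539,75), (512,382) and (401,381).

```bash
python3 - <<'E'
from h import *
from scipy.optimize import least_squares
c=dict(np.load("w1.npz")); t,s=manip.camera("top"),manip.camera("side")
print("grip tri",tri([ray(c,(367,255)),ray(t,(187,415)),ray(s,(491,485))]))
for p in [(366,40),(371,427),(367,188),(367,323)]: print(plane(c,p,.105))
for p in [(403,74),(539,75),(512,382),(401,381)]: print(plane(c,p,.036))
obs=[((366,40),(-.085,.149,.105)),((371,427),(-.085,-.149,.105)),((367,188),(-.085,.055,.105)),((367,323),(-.085,-.055,.105)),
((403,74),(-.059,.145,.036)),((539,75),(.059,.145,.036)),((512,382),(.059,-.145,.036)),((401,381),(-.059,-.145,.036))]
def f(q):
    C,S_=np.cos(q[2]),np.sin(q[2])
    return np.concatenate([plane(c,p,m[2])[:2]-(q[:2]+np.array([C*m[0]-S_*m[1],S_*m[0]+C*m[1]])) for p,m in obs])
r=least_squares(f,[.458,.259,.41]);print(r.x,np.degrees(r.x[2]));print(r.fun.reshape(-1,2))
E
```

```text
grip tri (array([0.3808, 0.2282, 0.101 ]), [np.float64(0.0007462347805514693), np.float64(0.0006555974172811736), np.float64(0.0002791793384453071)])
[0.3205 0.3696 0.105 ]
[0.4437 0.0868 0.105 ]
[0.36   0.2772 0.105 ]
[0.4022 0.1765 0.105 ]
[0.3501 0.37   0.036 ]
[0.4555 0.4155 0.036 ]
[0.5697 0.153  0.036 ]
[0.4648 0.1082 0.036 ]
[0.4598 0.2615 0.4103] 23.508776022961946
[[-0.0019  0.0053]
 [ 0.0025 -0.0042]
 [ 0.0001 -0.0008]
 [-0.0016 -0.0007]
 [ 0.0023 -0.0009]
 [-0.0006 -0.0026]
 [-0.0021  0.0008]
 [ 0.0013  0.0031]]
```

```bash
cat >> h.py <<'E'
C0=np.array([.4598,.2615,0]);CA=.4103
XH=np.array([np.cos(CA),np.sin(CA),0]);YH=np.array([-np.sin(CA),np.cos(CA),0]);ZH=np.array([0,0,1.])
def cad(x,y,z): return C0+x*XH+y*YH+z*ZH
def barp(th): return cad(.066-.151*np.cos(th),0,.105+.151*np.sin(th))
E
python3 - <<'E'
from h import *
o=down(CA)
ths=np.linspace(0,2.3,17)
assert all(manip.solve_ik(barp(t)+[0,0,.003],o) is not None for t in ths)
manip.command_gripper(.06,25)
manip.move_to(barp(0)+[0,0,.08],o); manip.servo_line(barp(0)+[0,0,.003],rate=.12)
manip.command_gripper(0,25); print("w",manip.get_width(),manip.get_grip_force())
for t in ths[1:]:
    manip.servo_line(barp(t)+[0,0,.003],o,rate=.2)
    print(round(t,2),manip.get_contact_force(),round(manip.get_width(),4))
manip.command_gripper(.06); manip.servo_line(barp(2.3)+[0,0,.1],rate=.2); print(manip.get_time())
manip.move_to((.42,.1,.4),down(CA)); manip.hold(.3)
t=manip.camera("top"); save(t,"top1")
E
```

```text
w 0.01494292117626579 25.030316412448883
0.14 [-3.4966 -0.3153 -2.1258] 0.0148
0.29 [-4.0908 -1.146  -0.6256] 0.0149
0.43 [-5.653  -2.2387  0.064 ] 0.0149
0.57 [-8.9819 -3.925   3.1696] 0.015
0.72 [-14.1157  -6.1858  10.1611] 0.0148
0.86 [-19.4866  -8.6336  20.6485] 0.0149
1.01 [-14.4074  -7.727   23.8838] 0.0153
1.15 [-6.3517 -5.054  17.4598] 0.0148
1.29 [-3.6295 -2.8896 13.344 ] 0.015
1.44 [-1.1472 -2.6971 13.0755] 0.015
1.58 [ 0.912  -2.2536 11.0609] 0.0149
1.72 [ 3.6294 -1.4073  8.1545] 0.015
1.87 [ 3.6543 -1.2296  6.4027] 0.0153
2.01 [ 3.5584 -1.2657  5.3368] 0.0149
2.16 [ 4.4109 -1.8712  3.7682] 0.0148
2.3 [ 5.2922 -1.7053  4.1468] 0.015
9.7333
```

View pics/top1.png

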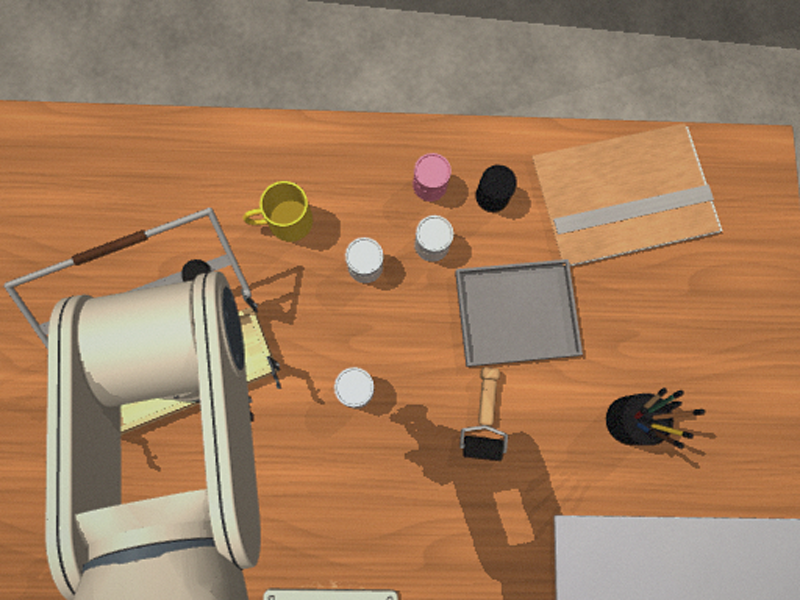

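The bail is fully open and stays there (grip at (110,245)). The three tins are still at (354,381), (364,250) and (435,229), so next I lift the nearest one and weigh it.

```bash
cat >> h.py <<'E'
TC=np.array([.571,-.313,0]);TA=np.radians(6.1)
def tray(x,y): return TC+[np.cos(TA)*x-np.sin(TA)*y,np.sin(TA)*x+np.cos(TA)*y,0]
def lids(c,z=.072):
    im=cv2.cvtColor(c["image"],cv2.COLOR_RGB2HSV); m=((im[...,1]<40)&(im[...,2]>185)).astype(np.uint8)
    out=[]
    for k in cv2.findContours(m,cv2.RETR_EXTERNAL,cv2.CHAIN_APPROX_NONE)[0]:
        if len(k)<20: continue
        P=np.array([plane(c,q,z,1)[:2] for q in k[:,0]],np.float32)
        (x,y),r=cv2.minEnclosingCircle(P)
        if .024<r<.042: out.append((round(float(x),4),round(float(y),4),round(float(r),4)))
    return out
def find(p,a=np.pi/2):
    manip.move_to((p[0],p[1],.25),down(a)); manip.hold(.1)
    L=lids(wrist()); q=min(L,key=lambda l:np.hypot(l[0]-p[0],l[1]-p[1])); print("lids",L,"->",q); return np.array(q[:2])
H=.052
def lift(p,a=np.pi/2):
    manip.command_gripper(.085,40); manip.move_to((*p,.14),down(a)); manip.hold(.4); f0=manip.get_contact_force()[2]
    manip.servo_line((*p,H+.003),rate=.12); manip.command_gripper(0,40); w=manip.get_width()
    manip.servo_line((*p,.14),rate=.12); manip.hold(.5); m=(f0-manip.get_contact_force()[2])/9.81
    print("width",w,"mass",m); return m
def place(p,floor,a):
    manip.servo_line((*manip.get_position()[:2],.25),rate=.25)
    manip.move_to((p[0],p[1],.25),down(a)); z=floor+H+.003
    manip.servo_line((p[0],p[1],z+.02),rate=.2); manip.servo_line((p[0],p[1],z+.001),rate=.05)
    manip.command_gripper(.078); manip.servo_line((p[0],p[1],z+.05),rate=.12); manip.servo_line((p[0],p[1],.25),rate=.25)
E
python3 - <<'E'
from h import *
print("top",lids(manip.camera("top")))
q=find((.4386,-.0293)); m=lift(q); print(manip.get_time(), manip.get_width())
for a in (CA+np.pi/2,CA-np.pi/2): print(manip.solve_ik(cad(-.008,-.096,.1),down(a)))
for a in (TA,TA+np.pi): print(manip.solve_ik(tray(0,-.045)+[0,0,.1],down(a)))
E
```

```text
top [(0.4332, -0.0289, 0.0316), (0.6547, -0.0398, 0.0314), (0.6975, -0.1593, 0.0313)]
lids [(0.6506, -0.0393, 0.0309), (0.4332, -0.0293, 0.0317)] -> (0.4332, -0.0293, 0.0317)
width 0.06335085404363248 mass 0.07246768826756039
16.6167 0.06319269267160588
[ 0.3111  0.5081  1.9518 -0.      0.6817 -1.67  ]
[ 0.3111  0.5081  1.9518 -0.      0.6817  1.4716]
[-0.5735  0.6827  1.5839 -0.      0.875  -0.68  ]
[-0.5735  0.6827  1.5839  0.      0.875   2.4616]
```

```bash
python3 - <<'E'
from h import *
place(tray(0,-.045),.004,TA)
print("top",lids(manip.camera("top")))
q=find((.6547,-.0398)); m=lift(q); print(manip.get_time())
if m>.3: place(cad(-.006,-.096,0),.008,CA+np.pi/2)
elif m>.04: place(tray(0,.045),.004,TA)
print(manip.get_time()); manip.move_to((.5,.0,.4),down(np.pi/2)); t=manip.camera("top"); print(lids(t)); save(t,"top2")
E
```

```text
top [(0.5218, -0.5739, 0.0381), (0.5335, -0.5639, 0.0333), (0.6308, -0.4092, 0.0361), (0.64, -0.3947, 0.0381), (0.6549, -0.04, 0.0311), (0.6979, -0.159, 0.031)]
lids [(0.6977, -0.1583, 0.0319), (0.6546, -0.0394, 0.0317)] -> (0.6546, -0.0394, 0.0317)
width 0.06307971991721885 mass 0.4504174665245726
26.8167
31.5167
[(0.4318, 0.0572, 0.0382), (0.4922, 0.1659, 0.0301), (0.5762, -0.3579, 0.0316), (0.6979, -0.159, 0.031)]
```

View pics/top2.png

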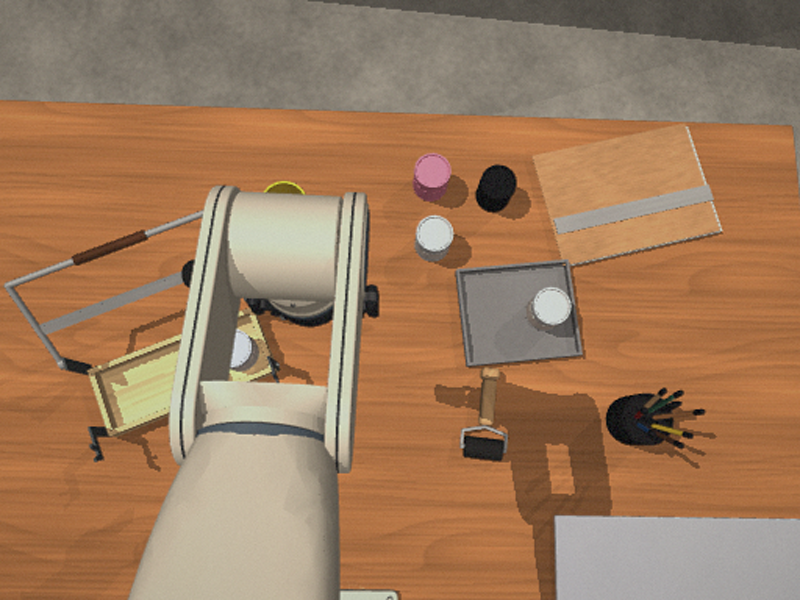

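The full tin (0.45 kg) stands in the short bay at (240,350). One spent tin is in the tray at (551,305). Next comes the last tin, at (435,232), and then a close look at the brayer.

```bash
python3 - <<'E'
from h import *
q=find((.6979,-.159)); m=lift(q)
if .04<m<.3: place(tray(0,.045),.004,TA)
for i,(x,y) in enumerate([(.42,-.21),(.42,-.29)]):
    manip.move_to((x,y,.3),down(np.pi/2)); manip.hold(.1); c=wrist(); save(c,f"b{i}"); np.savez(f"b{i}.npz",**c)
print(manip.get_time(),[lids(c,z) for z in (.076,)],"expected",tray(0,.045),tray(0,-.045))
E
```

```text
lids [(0.6979, -0.1586, 0.0317)] -> (0.6979, -0.1586, 0.0317)
width 0.06306578757811 mass 0.1668436131713486
44.3667 [[(0.5752, -0.3575, 0.0322), (0.5663, -0.2681, 0.0322)]] expected [ 0.5662 -0.2683  0.    ] [ 0.5758 -0.3577  0.    ]
```

View pics/b0.png

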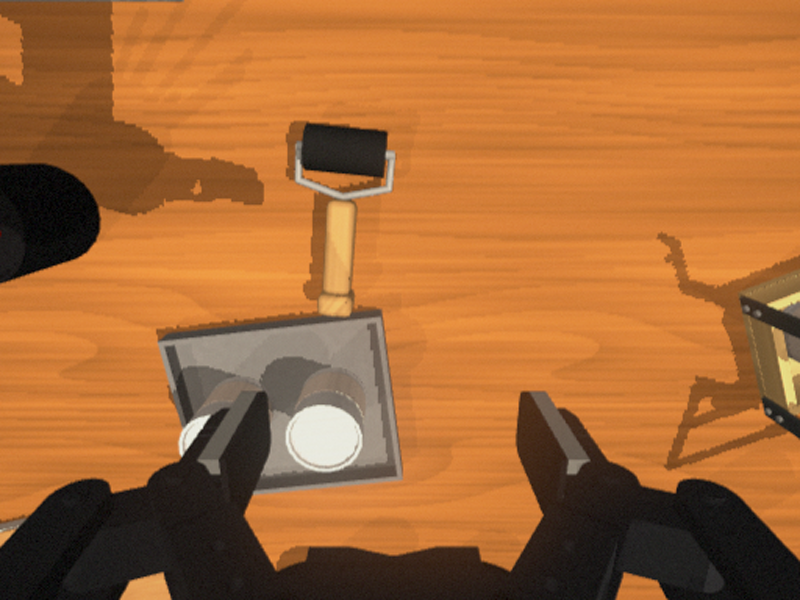

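View pics/b1.png

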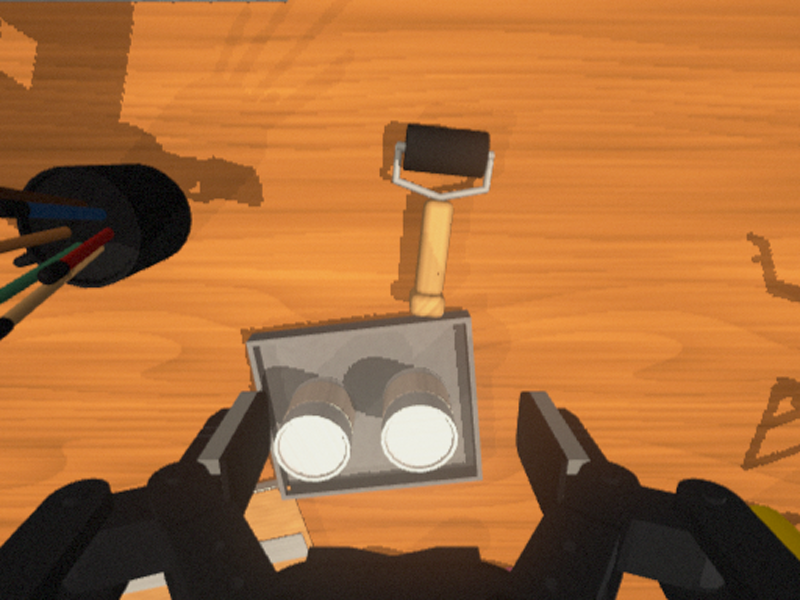

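Both spent tins stand in the tray, at (313,445) and (420,437) in b1. The brayer's roller centre is at (344,150) in b0 and (447,150) in b1, the handle front at (342,202)/(439,202), and the butt at (336,304)/(428,304).

```bash
python3 - <<'E'
from h import *
b=[dict(np.load(f"b{i}.npz")) for i in (0,1)]
P={}
for n,u,v in [("roller",(344,150),(447,150)),("front",(342,204),(438,204)),("butt",(336,304),(428,304)),("buttend",(335,316),(426,316)),("fork",(345,196),(443,197))]:
    print(n,*tri([ray(b[0],u),ray(b[1],v)])); P[n]=[plane(b[i],w,.03)[:2] for i,w in ((0,u),(1,v))]; print("   z.03",*P[n])
f,e=np.mean(P["front"],0),np.mean(P["butt"],0); d=f-e; print(np.degrees(np.arctan2(d[1],d[0])))
E
```

```text
roller [ 0.3384 -0.2475  0.0318] [np.float64(0.00014149228500390392), np.float64(0.00014149228500391712)]
   z.03 [ 0.3385 -0.2476] [ 0.3382 -0.2473]
front [ 0.3806 -0.2519  0.0173] [np.float64(0.0001285983387010353), np.float64(0.000128598338701079)]
   z.03 [ 0.3795 -0.2506] [ 0.3793 -0.2531]
butt [ 0.4644 -0.2591  0.0263] [np.float64(0.00010016285517540123), np.float64(0.00010016285517545861)]
   z.03 [ 0.4634 -0.2586] [ 0.4631 -0.2593]
buttend [ 0.4757 -0.2605  0.0252] [np.float64(9.636558565320828e-05), np.float64(9.636558565318201e-05)]
   z.03 [ 0.4742 -0.2599] [ 0.474  -0.2608]
fork [ 0.374  -0.2486  0.0236] [np.float64(0.0002633191034719855), np.float64(0.00026331910347199316)]
   z.03 [ 0.3733 -0.248 ] [ 0.3738 -0.2493]
175.1454128662084
```

```bash
python3 - <<'E'
from h import *
p=(.396,-.253); a=np.radians(85.1)
manip.command_gripper(.055,40); manip.move_to((*p,.12),down(a)); manip.servo_line((*p,.028),rate=.12); 
manip.command_gripper(0,40); print(manip.get_width(),manip.get_contact_force()); manip.servo_line((*p,.25),rate=.2); print(manip.get_width(),manip.get_time())
g=cad(0,.046,0)
manip.move_to((g[0],g[1],.25),down(CA)); 
manip.servo_line((g[0],g[1],.06),rate=.2); manip.servo_line((g[0],g[1],.0375),rate=.05); print(manip.get_contact_force(),manip.get_width())
manip.command_gripper(.045); manip.servo_line((g[0],g[1],.25),rate=.2)
g=cad(-.02,.0,.38); manip.move_to(g,down(CA)); manip.hold(.2); c=wrist(); save(c,"w2"); np.savez("w2.npz",**c); print(lids(c,.08),cad(-.006,-.096,0),manip.get_time())
E
```

```text
0.023015450950834997 [-1.8216  0.886   6.4527]
0.023761268697735597 48.0417
[ 0.4439 -0.0357 -2.923 ] 0.023796059122788555
[(0.492, 0.1721, 0.0318)] [0.4926 0.1711 0.    ] 54.1667
```

View pics/w2.png

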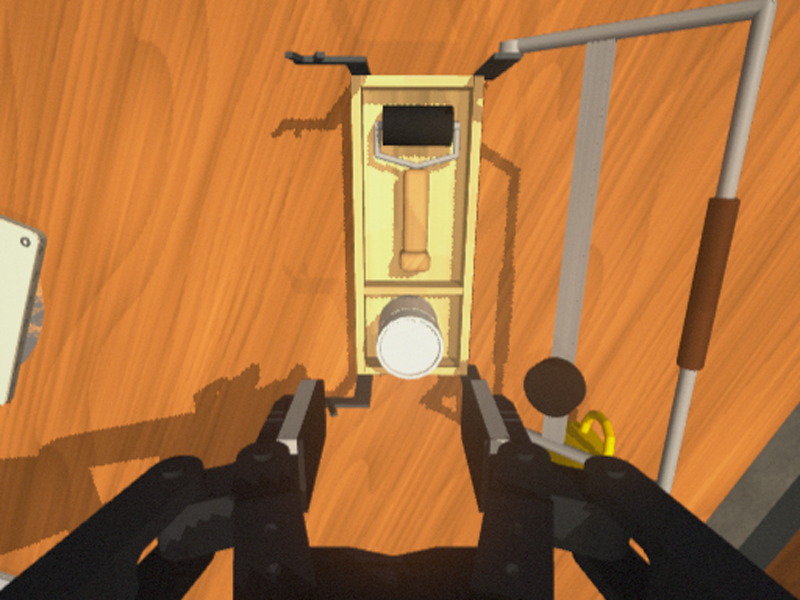

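The brayer lies flat in the long bay at (415,190), and the tin stands upright in the short bay at (410,340). Next I close the bail.

```bash
python3 - <<'E'
from h import *
o=down(CA); manip.command_gripper(.06,25)
manip.move_to(barp(2.4)+[0,0,.1],o); manip.servo_line(barp(2.4)+[0,0,.003],rate=.12)
manip.command_gripper(0,25); print("w",manip.get_width())
for t in np.linspace(2.4,0.015,17)[1:]:
    manip.servo_line(barp(t)+[0,0,.003],o,rate=.2)
    print(round(t,2),manip.get_contact_force(),round(manip.get_width(),4))
manip.command_gripper(.06); manip.hold(.3); manip.servo_line(barp(0)+[0,0,.12],rate=.15)
manip.move_to((.35,.0,.4),down(np.pi/2)); manip.hold(.5); print(manip.get_time())
t=manip.camera("top"); save(t,"top3"); s=manip.camera("side"); save(s,"side3")
print(lids(t,.076))
E
```

```text
w 0.015029740601037789
2.25 [ 0.346   0.638  -1.3787] 0.015
2.1 [3.2029 2.5502 3.7007] 0.0153
1.95 [4.3354 2.0784 5.6861] 0.0148
1.8 [1.8713 2.0771 6.8605] 0.0149
1.65 [0.4447 0.8531 8.6263] 0.0151
1.51 [-1.4279  0.9793  8.1071] 0.0151
1.36 [-1.6906  0.8391  6.3708] 0.0151
1.21 [-3.0697  1.5258  5.4506] 0.015
1.06 [-1.571   2.9502  1.7194] 0.0153
0.91 [-5.297   2.0046  4.5525] 0.0148
0.76 [-5.4062  2.0797  2.6774] 0.015
0.61 [-6.3488  2.0656  0.2656] 0.0149
0.46 [-6.7573  1.8284  0.2247] 0.0149
0.31 [-6.6547  1.8525 -0.8978] 0.015
0.16 [-6.1502  1.2397 -0.4274] 0.0148
0.02 [-8.7643  0.1821  0.8623] 0.015
64.6
[(0.1138, -0.0696, 0.0353), (0.1114, 0.0558, 0.0408), (0.5657, -0.2676, 0.0314), (0.5754, -0.3569, 0.0315)]
```

View pics/side3.png

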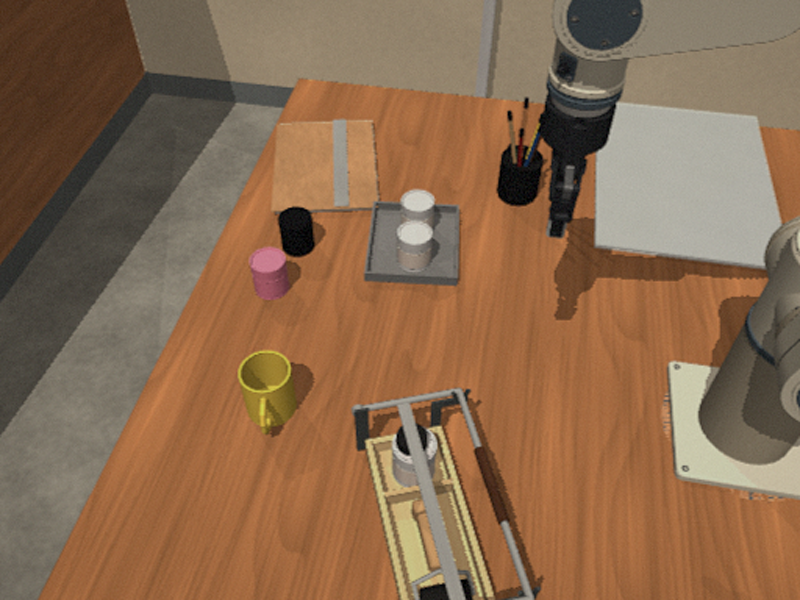

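View pics/top3.png

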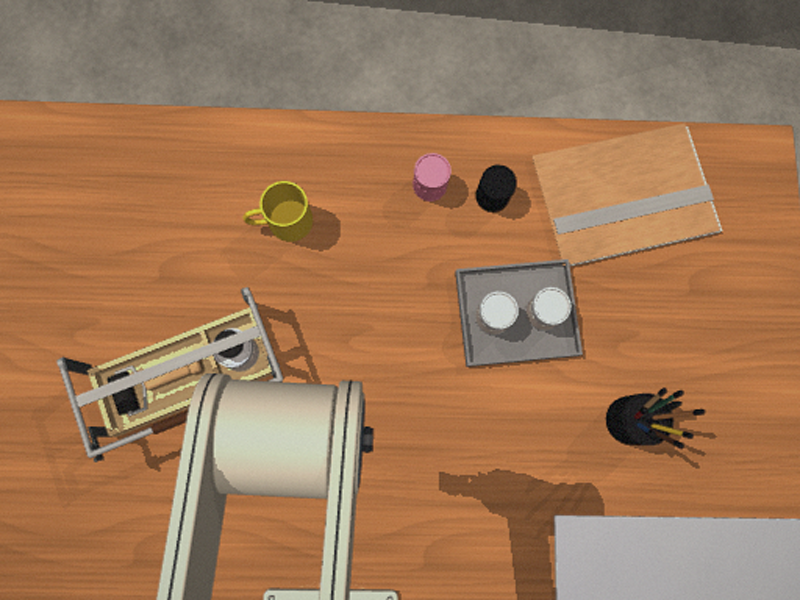

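The bail looks back at its starting pixels (grip at (491,485) in the side view), the tins stand in the tray and the mugs have not moved. I'll check the bail numerically against the first picture before handing in.

```bash
python3 - <<'E'
from h import *
for n,b in (("side",(440,400,540,590)),("top",(60,290,110,460))):
    i0,i3=[cv2.imread(f"pics/{n}{k}.png",0).astype(np.float32)[b[1]:b[3],b[0]:b[2]] for k in (0,3)]
    print(n,cv2.phaseCorrelate(i0,i3,cv2.createHanningWindow(i0.shape[::-1],cv2.CV_32F)),np.abs(i0-i3).mean())
h0,h3=[cv2.inRange(cv2.cvtColor(cv2.imread(f"pics/side{k}.png")[430:540,460:525],cv2.COLOR_BGR2HSV),(0,60,20),(15,255,110)) for k in (0,3)]
for h in (h0,h3):
    m=cv2.moments(h,True);print(m["m00"],m["m10"]/m["m00"],m["m01"]/m["m00"])
E
```

```text
side ((-0.019790157507188155, -0.0075770583772083455), 1.0043755489587785) 5.8038945
top ((0.037458318121458944, 0.04499773787310346), 0.9910372528500027) 3.2925882
1821.0 32.46842394288852 57.36957715540912
1762.0 32.6838819523269 57.49091940976164
```

The bail is within a fraction of a pixel of its original closed position, so I'm handing in.

```bash
python3 -c "
from rig import manip
print(manip.sign_off(),manip.get_time())"
```

```text
the job is handed in; nothing more can be done
the job is handed in; nothing more can be done
```

The job is handed in, and the judge's verdict was not shown: the full tin (0.45 kg) and the brayer are in their bays, both spent tins stand upright in the tray, the bail is back in its catches, the mugs were not moved, and it took about 65 s.

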